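Release the jammed stall till

ROBOT

A 6-joint arm with a two-finger parallel gripper is mounted at the origin on the work surface. World frame = base frame: x ahead of the robot, y to its left, z up, the work surface at z = 0. Lengths are in mm, angles in rad, forces in N, time in s.
With the tool pointing down it reaches from about 250 to 725 mm from the base axis. Payload 9.7 kg.
Tool frame: the origin (TCP) lies on the centre line of the jaws, within the pads' length; the fingertips stand 25 mm ahead of it and the grasp point (between the pads) lies 6 mm ahead of it; x points along the fingers, z is the direction in which the jaws open and shut, and the axes are right-handed (so a half turn about x gives the same grasp; the last joint's range is limited). The gripper opens to 85 mm and grips with 20 to 120 N. Pads are 22 mm wide; open, the fingers measure 114 mm over their backs; the gripper's body (76 mm by 85 mm) begins 54 mm behind the grasp point. The pads swing forward as they close: fully open they stand 13 mm farther back than shut.
Start: joints at [0, 0.087, 0.176, 1.66, 0, 1.571], TCP at [549.997, -0, 256.284] pointing down, gripper open.
Joint ranges: [-3.13, 3.13], [-0.85, 1.81], [-1.15, 1.24], [-2.2, 2.28], [-1.44, 1.52], [-3.14, 3.14]. Speed limits (rad/s): [2.22, 2.22, 2.57, 3.14, 3.14, 3.14].

INTERFACE

Orientations are given as [roll, pitch, yaw] about the fixed x, y, z axes, in that order (R = Rz(yaw) Ry(pitch) Rx(roll)).
In Python, from cell import observe, capture, calibration, finish_job, cut_out, spot_point gives the robot as it stands.
- The arm moves only by the tool send_rows, never from a script. Its arguments are lists of equal length, an entry for each row: "jaw": the closure, from -1 (fully open) to 1 (shut); "slide": the shift along the tool's x, y, z in units of 0.5 m (1.0 is 0.5 m), a list of three; "twist": the turn, a rotation vector about the tool's x, y, z in units of 90 degrees (1.0 is 90 degrees), a list of three. In form: {"jaw": [jaw, ...], "slide": [[x, y, z], ...], "twist": [[wx, wy, wz], ...]}. A call has exactly 10 rows; each row shifts and turns the commanded pose from where the row before left it, along the tool's axes as they then stand; what a row does not reach is not made up. A row lasts 1/10 s, in which the tool goes at most 50 mm and 8.59 degrees, less where a joint would pass 70% of its speed; a pose out of reach is approached as far as the arm can. A call with a number of a shift or a turn outside -1 to 1 is refused whole. A call with a gripper value outside its range is refused whole. The fingers move at their own pace and stop on an object; "force" is the grip in N (left out, the last holds). Time passes only in rows, so rows that do not move let the fingers close, or fill a call up. It gives the time, the measured TCP pose, the force and the opening at its end, in the units of the state.
- observe(): the state, without advancing time (a new reading comes with each control period).
- capture(name): name is "scene" or "side" or "wrist"; returns the picture (400x640x3 uint8, red, green, blue); there is no depth.
- calibration(name): a dict with "fx", "fy", "cx", "cy" (pixels), "R" (3x3) and "t" (3): a world point X has camera coordinates R X + t. Camera axes: x right, y down, z forward; pixel columns grow to the right and rows downward; lengths in mm; the calibration is good to about 2 mm. A picture is of the moment at which its call begins: read the wrist's pose just before it. calibration takes no time and is no camera call; for the wrist camera it gives the pose at the moment of the call.
- finish_job(): hands the job in, once; it reports no verdict.
Trained networks look in the newest picture that a camera, given by its name, has taken for a name from the list of things; names that differ only in an ending like _2 or _b are one class to them, and where a whole thing is asked for, a point or a joint stands for the part that bears it (a point fixed in the world has none). Each returns a list of dicts, best first, with "confidence" (0 to 1); they miss things now and then, are a little off and sometimes report something else, mostly with a low value. They report only what shows in the picture. A call takes as long as a camera call. They do not tell look-alikes from the thing itself.
- cut_out(label, camera): "region" (400x640 bool, what is visible of it) and "rect" ([left, top, right, bottom] in pixels, round what is visible of it).
- spot_point(label, camera): "point" ([row, column] in pixels: a listed point, or the origin of a listed thing).
The state is a dict: "t": time; "joint_positions": joint angles; "qvel": joint speeds; "joint_torque": joint torques, N m; "tcp_pos": TCP position; "eef_rot": TCP orientation; "ft_force": force on the tool from outside, world axes, zero at the start; "wrist_torque": the same for the moment, N m; "grip_width": finger opening in mm.
Only numpy, scipy, OpenCV 4.12 (cv2) and the standard library are available. Lean on these libraries where they do the work, as an engineer would, in place of code of your own. Each camera call takes 0.05 s, during which the arm holds its last target. There are 200 camera calls.

TASK

The stall's cash till will not open: take the red-handled release rod from its brass stand, push it down through the slot in the till's top, feel gently along the slot for the hidden catch and press it with the rod until the drawer springs open. Then put the rod back in its stand, fully down, and let go. Do not force the till, and leave the pewter and brass wares where they are.

Things in the scene. Friction and masses are not known exactly. Their poses are not given: they have to be found in the camera images.
- till: grey sheet-steel cash till, fixed on the table, 240 (x) x 240 (y) x 90 mm high, blue drawer front on its -x face. Origin: centre of its underside; z up. Its sheet metal and catch are spoiled by a push of more than 20 N from the rod in any direction.
- slot (a point): centre of the release slot, level with the till's top face (90 mm above the table); axes as the till's. The slot is 90 mm long along y and 11 mm wide along x, rimmed in white, its edge 4 mm thick, hollow below. The catch's head hides under it, 10 mm long along y and wider than the slot in x, centred anywhere from y = -36 to +36 mm and its flat top 24 to 44 mm below the top face (both differ).
- slot_floor (a point): point on the hard floor inside the till, 66 mm straight below slot; axes as the till's. The rod reaches this floor wherever the catch's head is not under it. The floor is flat along the whole slot.
- drawer (a joint): how far the till's drawer is out towards the till's -x, m: 0 shut, 0.06 fully open, no handle; a spring drives it out once the catch lets go, and it stays out. The catch's head is stiff sideways (a rod bumps into its side) and gives only downward, on a spring: 4 N to start, 6 to 8 N where it lets go, 6 mm down; hard stop 9 mm down; it springs back up.
- rod: release rod, 125 mm long, about 0.12 kg: round steel shaft 8 mm in diameter from its tip to 80 mm up, then a red square handle 24 x 24 mm (sides along its x and y) from 80 to 125 mm up. Origin: centre of the shaft's tip; z runs from the tip to the handle. At the start it stands in the stand's bore, the handle's underside resting on the stand's top.
- stand: brass block 50 x 50 x 88 mm high on a thin 58 mm wooden foot, fixed on the table, with an upright bore of 13 mm diameter and 82 mm depth in the middle of its top. Origin: centre of its underside; z up. With the rod fully down, the rod's tip is 8 mm above the stand's origin.
- goblet: pewter cup, rim radius 34 mm, 85 mm high, loose; origin under its centre; leave it alone
- plate: pewter plate, radius 80 mm, 18 mm high, loose; origin under its centre; leave it alone
- bowl: brass bowl, radius 60 mm, 45 mm high, loose; origin under its centre; leave it alone
- bell: small brass bell, radius 20 mm, 54 mm high, standing loose on the till's top in front of the slot; origin under its centre; leave it alone
Not all that is in view belongs to the job. What is shaped like the stand but green, orange or purple is not meant.

How it is judged:
By the outcome, as a careful person would: the job done as asked, in the order asked, and still so for the second after the job is handed in, with the robot touching nothing.
It also fails if it takes over 72 s, if anything falls off the work surface, if the arm or the gripper's body presses on something with over 40 N, if the wrist force passes 120 N, or if a joint passes its speed limit or range.

## Working session

There is one attempt and no reset: what is moved stays moved. The work goes in short steps, Python scripts to look and compute and a tool call to move; the robot and the scene stay as the last step left them, time stands still between calls to the robot, and variables do not carry over. Pictures are saved under pics/ and viewed, about 8 in all and at most 12, crops included, and the job is handed in when it is done.

Besides the shell and the picture viewer there is one more tool, called after "Call:" by a JSON object that holds its "op" and its "data". send_rows: Moves the arm, as the interface text tells. Its arguments: {"type":"object","properties":{"jaw":{"type":"array"},"slide":{"type":"array"},"twist":{"type":"array"},"force":{"type":"number"}},"required":["jaw","slide","twist"]}

```bash
ls; mkdir -p pics
cat > h.py <<'E'
import numpy as np, cv2
from cell import *
def ray(cam,u,v,c=None):
    c=c or calibration(cam); R=np.array(c["R"]);t=np.array(c["t"])
    o=-R.T@t; d=R.T@np.array([(u-c["cx"])/c["fx"],(v-c["cy"])/c["fy"],1.]); return o,d/np.linalg.norm(d)
def atz(cam,u,v,z,c=None):
    o,d=ray(cam,u,v,c); return o+d*(z-o[2])/d[2]
def tri(rs):
    A=0;b=0
    for o,d in rs:
        P=np.eye(3)-np.outer(d,d); A=A+P;b=b+P@o
    return np.linalg.solve(A,b)
def save(n,im): cv2.imwrite("pics/"+n,cv2.cvtColor(im,cv2.COLOR_RGB2BGR))
E
python3 - <<'E'
from h import *
np.set_printoptions(precision=1,suppress=True)
s=observe();print({k:np.round(v,3) for k,v in s.items()})
ims=[]
for cam in ("scene","side"):
    im=capture(cam);save(cam+"0.png",im)
    for l in ("slot","rod","stand","till","bell","goblet","bowl","plate"):
        print(cam,l,[(np.round(p["point"]),round(p["confidence"],2)) for p in spot_point(l,cam)[:4]])
    c=calibration(cam);print(-np.array(c["R"]).T@c["t"],c["fx"])
E
```

```text
pics
{'t': np.float64(0.0), 'joint_positions': array([-0. ,  0.1,  0.2,  1.7, -0. ,  1.6]), 'qvel': array([ 0.,  0.,  0., -0., -0.,  0.]), 'joint_torque': array([  0. , -52. ,  46.5,   0. ,   0. ,  -0. ]), 'tcp_pos': array([549.8,  -0. , 255.6]), 'eef_rot': array([-3.1,  1.6, -3.1]), 'ft_force': array([ 0.2, -0.5,  1. ]), 'wrist_torque': array([-0.,  0., -0.]), 'grip_width': np.float64(85.505)}
scene slot [(array([214., 312.]), 0.91)]
scene rod []
scene stand [(array([175., 179.]), 0.77), (array([144., 244.]), 0.68), (array([144., 207.]), 0.64), (array([171., 236.]), 0.57)]
scene till [(array([214., 319.]), 0.98)]
scene bell [(array([174., 316.]), 0.69)]
scene goblet [(array([236., 452.]), 0.63)]
scene bowl [(array([304., 453.]), 0.6), (array([216., 310.]), 0.48)]
scene plate [(array([229., 207.]), 0.58)]
[1225.2  156.5 1137.9] 494.4864626712078
side slot [(array([183., 329.]), 0.92), (array([220., 296.]), 0.36)]
side rod []
side stand [(array([374., 380.]), 0.9), (array([346., 332.]), 0.87), (array([313., 367.]), 0.86), (array([344., 433.]), 0.66)]
side till [(array([216., 308.]), 0.72)]
side bell [(array([219., 299.]), 0.59)]
side goblet [(array([150., 217.]), 0.69)]
side bowl [(array([121., 267.]), 0.9)]
side plate [(array([256., 426.]), 0.59)]
[  86.  -624.5  962.6] 478.0281050560087
```

View pics/scene0.png

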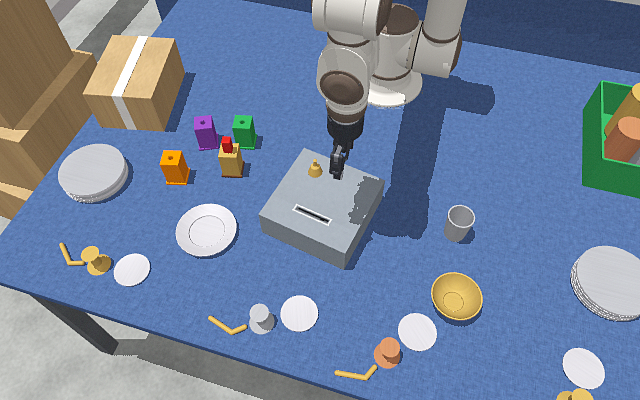

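View pics/side0.png

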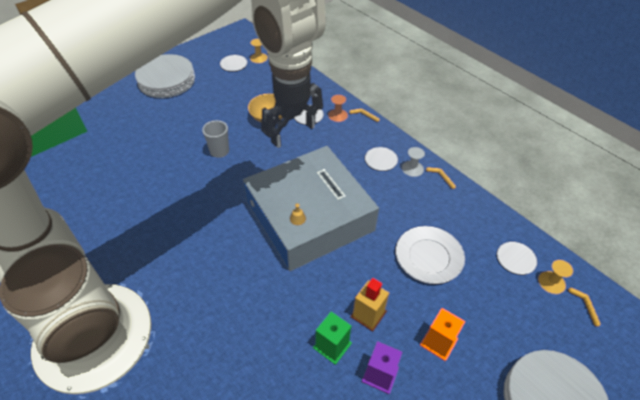

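The scene picture shows the brass stand with the red handle at (col 228, row 145-160) and the till's slot at (312,214). In the side picture the handle is at (374,289) and the slot at (330,184). The bell stands robot-side of the slot; the green, orange and purple stands are look-alikes.

```bash
cat >> h.py <<'E'
def redmask(im):
    h=cv2.cvtColor(im,cv2.COLOR_RGB2HSV); H,S,V=cv2.split(h)
    m=(((H<5)|(H>174))&(S>190)&(V>90)).astype(np.uint8)
    n,l,st,ce=cv2.connectedComponentsWithStats(m); k=1+np.argmax(st[1:,4]); return l==k,ce[k],st[k]
def whiterim(im,v,u,r=30):
    m=np.zeros(im.shape[:2],np.uint8); h=cv2.cvtColor(im,cv2.COLOR_RGB2HSV)
    m[(h[...,1]<40)&(h[...,2]>205)]=1
    w=np.zeros_like(m); w[int(v-r):int(v+r),int(u-r):int(u+r)]=1
    return cv2.findNonZero(m*w)
E
python3 - <<'E'
from h import *
np.set_printoptions(precision=1,suppress=True)
R={}
for cam,(v,u) in (("scene",(214,312)),("side",(183,329))):
    im=cv2.cvtColor(cv2.imread(f"pics/{cam}0.png"),cv2.COLOR_BGR2RGB)
    m,c,st=redmask(im);print(cam,"red",c,st)
    w=whiterim(im,v,u,26);rr=cv2.minAreaRect(w);print("rim",rr,len(w))
    R[cam]=(c,rr[0])
    B=cv2.boxPoints(rr); P=np.array([atz(cam,*b,90) for b in B]);print(P[:,:2])
    e=[P[1]-P[0],P[2]-P[1]];e=max(e,key=np.linalg.norm);print("len",np.linalg.norm(e),"ang from y",np.degrees(np.arctan2(-e[0],e[1])), "ctr@90",P.mean(0))
    print("handle at z120",atz(cam,*c,118))
print("handle",tri([ray(c,*R[c][0]) for c in R]));print("slot",tri([ray(c,*R[c][1]) for c in R]))
print("bell",[atz("scene",316,174,90),atz("side",299,219,90)])
print("goblet",[atz("scene",452,236,0),atz("side",217,150,0)])
E
```

```text
scene red [226.7 144.3] [221 136  12  17 155]
rim ((308.0410461425781, 222.10958862304688), (40.056121826171875, 25.49026107788086), 24.443954467773438) 149
[[ 663.3 -109.2]
 [ 591.3 -105.9]
 [ 611.8   -4. ]
 [ 681.5  -10.2]]
len 103.95469114022865 ang from y -11.34284463198813 ctr@90 [637.  -57.3  90. ]
handle at z120 [ 485.6 -332.8  118. ]
side red [373.  288.7] [366 279  15  21 201]
rim ((330.8235778808594, 183.7467803955078), (34.30782699584961, 7.4299397468566895), 51.95295715332031) 21
[[ 612.8  -10.3]
 [ 634.1   -7.8]
 [ 615.2 -107.3]
 [ 595.  -109. ]]
len 101.36854895083705 ang from y 169.22936977652262 ctr@90 [614.3 -58.6  90. ]
handle at z120 [ 477.7 -341.3  118. ]
handle [ 480.6 -337.6  110.1]
slot [625.6 -55.4  75.4]
bell [array([491.5, -81.3,  90. ]), array([486.9, -94.1,  90. ])]
goblet [array([518.7, 298.8,   0. ]), array([503.9, 303.4,   0. ])]
```

```bash
cat >> h.py <<'E'
from scipy.spatial.transform import Rotation as Ro
def toolR(): return Ro.from_euler("xyz",observe()["eef_rot"]).as_matrix()
def goto(p,yaw=None,n=10):
    """print per-row slide/twist for world target p (mm), jaw axis (tool z) at heading yaw deg (mod 180)"""
    s=observe();T=toolR();d=T.T@(np.array(p)-s["tcp_pos"])
    print("total slide units (tool axes)",np.round(d/500,4)," per row/",n,np.round(d/500/n,4))
    if yaw is not None:
        a=np.radians(yaw);z=np.array([np.cos(a),np.sin(a),0]); 
        if z@T[:,2]<0:z=-z
        x=np.array([0,0,-1.]);W=np.stack([x,np.cross(z,x),z],1)
        r=Ro.from_matrix(T.T@W).as_rotvec();print("twist units",np.round(r/(np.pi/2),4),"deg",np.degrees(r).round(2))
def st():
    s=observe();print("t",round(s["t"],2),"tcp",np.round(s["tcp_pos"],1),"F",np.round(s["ft_force"],1),"w",round(s["grip_width"],1),"q",np.round(s["joint_positions"],2))
E
python3 - <<'E'
from h import *
print(toolR().round(3)); goto([450,-338,280]); c=calibration("wrist");R=np.array(c["R"]);print((-R.T@c["t"]-observe()["tcp_pos"]).round(1),R.round(2),c["fx"])
E
```

```text
[[-0.  0.  1.]
 [ 0.  1. -0.]
 [-1.  0. -0.]]
total slide units (tool axes) [-0.0474 -0.676  -0.2   ]  per row/ 10 [-0.0047 -0.0676 -0.02  ]
[  1.   82.7 117.5] [[ 1.    0.   -0.  ]
 [ 0.   -0.95  0.32]
 [-0.   -0.32 -0.95]] 280.9834964755314
```

Run:
```python
from h import *
import json
c=calibration("wrist");im=capture("wrist");save("w0.png",im);json.dump({k:np.array(v).tolist() for k,v in c.items()},open("w0.json","w"))
print(spot_point("slot","wrist"),spot_point("bell","wrist"))
```

```text
[{'point': [239.5, 381.6], 'confidence': 0.85}] [{'point': [266.2, 269.4], 'confidence': 0.84}]
```

Call:
{"op": "send_rows", "data": {"jaw": [-1,-1,-1,-1,-1,-1,-1,-1,-1,-1], "slide": [[0,-0.066,-0.014],[0,-0.066,-0.014],[0,-0.066,-0.014],[0,-0.066,-0.014],[0,-0.066,-0.014],[0,-0.066,-0.014],[0,-0.066,-0.014],[0,-0.066,-0.014],[0,-0.066,-0.014],[0,-0.066,-0.014]], "twist": [[0,0,0],[0,0,0],[0,0,0],[0,0,0],[0,0,0],[0,0,0],[0,0,0],[0,0,0],[0,0,0],[0,0,0]]}}

```text
t: 2.05
tcp_pos: [479.5, -331.3, 256.4]
eef_rot: [-0.332, 1.571, -0.332]
ft_force: [0.6, -0.2, -0.0]
grip_width: 85.4
```

Run:
```python
from h import *
import json
st()
c=calibration("wrist");im=capture("wrist");save("w1.png",im);json.dump({k:np.array(v).tolist() for k,v in c.items()},open("w1.json","w"))
for l in ("rod","stand"): print(l,spot_point(l,"wrist"))
a=cv2.imread("pics/w0.png")[:,:];b=cv2.imread("pics/w1.png")
cv2.imwrite("pics/w01.png",cv2.resize(np.vstack([a,b]),(480,600)))
```

```text
t 2.05 tcp [ 479.5 -331.3  256.4] F [ 0.6 -0.2 -0. ] w 85.4 q [-0.6   0.17  0.26  1.67  0.    0.97]
rod [{'point': [178.9, 322.2], 'confidence': 0.76}]
stand [{'point': [175.1, 324.4], 'confidence': 0.92}, {'point': [269.6, 371.0], 'confidence': 0.91}, {'point': [248.5, 277.5], 'confidence': 0.81}, {'point': [178.7, 249.2], 'confidence': 0.58}]
```

View pics/w01.png

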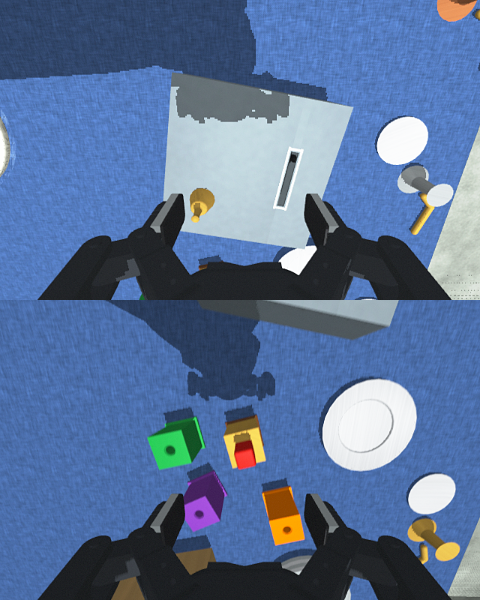

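Top: the slot's rim in w0 runs about (382,240 full-size) and is tilted ~ -13°, with the bell at (269,266). Bottom: the brass stand and red handle are at about (325,200), with look-alikes around it.

Run:
```python
from h import *
import json
np.set_printoptions(precision=1,suppress=True)
L=lambda n:(cv2.cvtColor(cv2.imread(f"pics/{n}.png"),cv2.COLOR_BGR2RGB),json.load(open(n+".json")))
im,c=L("w0")
h=cv2.cvtColor(im,cv2.COLOR_RGB2HSV);m=((h[...,2]>225)&(h[...,1]<25)).astype(np.uint8);w=np.zeros_like(m);w[185:290,350:415]=1
n,l,s_,ce=cv2.connectedComponentsWithStats(m*w);k=1+np.argmax(s_[1:,4]);r=cv2.minAreaRect(cv2.findNonZero((l==k).astype(np.uint8)));print(r)
P=np.array([atz("wrist",*b,90,c) for b in cv2.boxPoints(r)]);e=max([P[1]-P[0],P[2]-P[1]],key=np.linalg.norm)
print(P,P.mean(0),"len",np.linalg.norm(e),"wid",min(np.linalg.norm(P[1]-P[0]),np.linalg.norm(P[2]-P[1])),"yaw",np.degrees(np.arctan2(-e[0],e[1])))
print("slot tri",tri([ray("wrist",*r[0],c),ray("side",330.8,183.7)]),tri([ray("wrist",*r[0],c),ray("side",330.8,183.7),ray("scene",312,214)]))
im,c1=L("w1")
m,ce,s_=redmask(im);print(ce,s_)
print("handle",tri([ray("wrist",*ce,c1),ray("scene",226.7,144.3),ray("side",373,288.7)]))
a=im[140:250,270:380];cv2.imwrite("pics/z1.png",cv2.resize(a[...,::-1],None,fx=6,fy=6,interpolation=cv2.INTER_CUBIC))
```

```text
((383.3679504394531, 237.96226501464844), (20.46672248840332, 87.08658599853516), 15.945395469665527)
[[ 593.  -104.9   90. ]
 [ 614.    -2.6   90. ]
 [ 635.3   -8.8   90. ]
 [ 616.6 -112.6   90. ]] [614.7 -57.2  90. ] len 104.4501986764514 wid 22.197437174071137 yaw -11.595125944053988
slot tri [616.5 -56.7  85.6] [614.4 -56.   88.7]
[326.1 206.1] [313 188  28  37 795]
handle [ 480.6 -338.7  111.2]
```

View pics/z1.png

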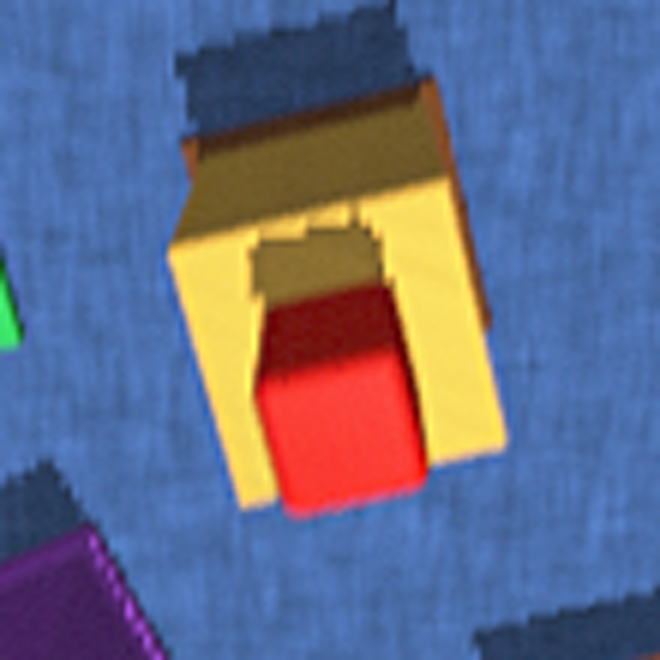

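The crop shows the handle's top-face corners near (258,382), (402,345), (428,485) and (295,515). The stand's top corners are near (170,246), (447,180), (506,443) and (243,506).

Run:
```python
from h import *
import json
np.set_printoptions(precision=1,suppress=True)
c=json.load(open("w1.json"))
for n,z,C in (("handle",133,[(258,380),(402,345),(428,487),(290,517)]),("stand",88,[(170,246),(447,180),(506,443),(243,506)])):
    P=np.array([atz("wrist",x/6+269.6,y/6+139.6,z,c) for x,y in C]);S=np.roll(P,-1,0)-P
    print(n,P.mean(0),"sides",np.linalg.norm(S,axis=1),"ang",(np.degrees(np.arctan2(S[:,1],S[:,0]))+45)%90-45)
    C=P.mean(0)
goto([480.5,-338.5,135],yaw=11)
goto([480.5,-338.5,111],yaw=10)
```

```text
handle [ 481.7 -338.7  133. ] sides [22.3 23.3 21.9 22.9] ang [14.3 10.6 13.3 11.7]
stand [ 481.4 -339.2   88. ] sides [49.4 49.8 49.5 50.5] ang [13.7 13.6 14.5 13.6]
total slide units (tool axes) [ 0.2 -0.   0. ]  per row/ 10 [ 0. -0.  0.]
twist units [-0.1 -0.  -0. ] deg [-11.2  -0.   -0. ]
total slide units (tool axes) [ 0.3 -0.   0. ]  per row/ 10 [ 0. -0.  0.]
twist units [-0.1 -0.  -0. ] deg [-10.2  -0.   -0. ]
```

Call:
{"op": "send_rows", "data": {"jaw": [-1,-1,-1,-1,-1,-1,-1,-1,-1,-1], "slide": [[0.02,-0.016,0.004],[0.02,0,0],[0.03,0,0],[0.03,0,0],[0.03,0,0],[0.03,0,0],[0.02,0,0],[0,0,0],[0,0,0],[0,0,0]], "twist": [[0,0,0],[-0.05,0,0],[-0.05,0,0],[-0.045,0,0],[0,0,0],[0,0,0],[0,0,0],[0,0,0],[0,0,0],[0,0,0]]}}

```text
t: 3.2
tcp_pos: [482.3, -338.1, 167.2]
eef_rot: [-0.817, 1.57, -0.59]
ft_force: [0.2, -0.3, -0.8]
grip_width: 85.1
```

Run:
```python
from h import *
st();print(toolR().round(3))
goto([481.5,-339,120],yaw=13)
```

```text
t 3.2 tcp [ 482.3 -338.1  167.2] F [ 0.2 -0.3 -0.8] w 85.1 q [-0.61  0.16  0.09  1.49  0.    0.73]
[[ 0.001 -0.226  0.974]
 [-0.001  0.974  0.226]
 [-1.    -0.001  0.001]]
total slide units (tool axes) [ 0.0943 -0.0012 -0.0021]  per row/ 10 [ 0.0094 -0.0001 -0.0002]
twist units [0.0006 0.0006 0.0006] deg [0.05 0.05 0.05]
```

Call:
{"op": "send_rows", "data": {"jaw": [-1,-1,-1,-1,-1,-1,-1,-1,-1,-1], "slide": [[0.012,-0.001,-0.002],[0.012,0,0],[0.012,0,0],[0.012,0,0],[0.012,0,0],[0.012,0,0],[0.012,0,0],[0.01,0,0],[0,0,0],[0,0,0]], "twist": [[0,0,0],[0,0,0],[0,0,0],[0,0,0],[0,0,0],[0,0,0],[0,0,0],[0,0,0],[0,0,0],[0,0,0]]}}

```text
t: 4.2
tcp_pos: [481.1, -338.7, 119.3]
eef_rot: [1.112, 1.571, 1.339]
ft_force: [0.0, 0.7, 0.8]
grip_width: 85.8
```

Call:
{"op": "send_rows", "data": {"jaw": [0.2,0.4,0.6,0.8,1,1,1,1,1,1], "slide": [[0,0,0],[0,0,0],[0,0,0],[0,0,0],[0,0,0],[0,0,0],[0,0,0],[0,0,0],[0,0,0],[0,0,0]], "twist": [[0,0,0],[0,0,0],[0,0,0],[0,0,0],[0,0,0],[0,0,0],[0,0,0],[0,0,0],[0,0,0],[0,0,0]], "force": 50}}

```text
t: 5.2
tcp_pos: [481.2, -338.8, 119.5]
eef_rot: [-0.921, 1.57, -0.693]
ft_force: [-0.4, 0.2, 3.4]
grip_width: 23.4
```

Call:
{"op": "send_rows", "data": {"jaw": [1,1,1,1,1,1,1,1,1,1], "slide": [[-0.01,0,0],[-0.02,0,0],[-0.03,0,0],[-0.03,0,0],[-0.03,0,0],[-0.03,0,0],[-0.03,0,0],[-0.03,0,0],[-0.03,0,0],[-0.01,0,0]], "twist": [[0,0,0],[0,0,0],[0,0,0],[0,0,0],[0,0,0],[0,0,0],[0,0,0],[0,0,0],[0,0,0],[0,0,0]]}}

```text
t: 6.2
tcp_pos: [481.6, -339.0, 247.0]
eef_rot: [-0.833, 1.568, -0.605]
ft_force: [-0.1, 0.7, -1.0]
grip_width: 23.3
```

Run:
```python
from h import *
st()
# target: slot centre offset -32 along till y
y=np.radians(-11.6);ty=np.array([-np.sin(y),np.cos(y)]);
for o in (-32,0): print(o,np.array([614.7,-57.2])+o*ty)
goto([*(np.array([614.7,-57.2])-32*ty),245],yaw=-11.6)
```

```text
t 6.2 tcp [ 481.6 -339.   247. ] F [-0.1  0.7 -1. ] w 23.3 q [-0.61  0.18  0.26  1.65  0.    0.73]
-32 [608.26550652 -88.54640799]
0 [614.7 -57.2]
total slide units (tool axes) [0.0038 0.4307 0.36  ]  per row/ 10 [0.0004 0.0431 0.036 ]
twist units [0.2739 0.0016 0.0012] deg [24.65  0.15  0.1 ]
```

Call:
{"op": "send_rows", "data": {"jaw": [1,1,1,1,1,1,1,1,1,1], "slide": [[0,0.03,0.025],[0,0.06,0.05],[0,0.07,0.059],[0,0.08,0.067],[0,0.08,0.067],[0,0.07,0.059],[0,0.04,0.033],[0,0,0],[0,0,0],[0,0,0]], "twist": [[0,0,0],[0,0,0],[0,0,0],[0,0,0],[0,0,0],[0,0,0],[0,0,0],[0.09,0,0],[0.09,0,0],[0.094,0,0]]}}

```text
t: 7.2
tcp_pos: [606.1, -92.0, 244.3]
eef_rot: [-2.94, 1.57, 3.135]
ft_force: [-0.8, -0.0, -1.8]
grip_width: 23.5
```

Run:
```python
from h import *
import json
np.set_printoptions(precision=1,suppress=True)
st()
c=calibration("wrist");im=capture("wrist");save("w2.png",im);json.dump({k:np.array(v).tolist() for k,v in c.items()},open("w2.json","w"))
print("tcp proj tip:",end="")
s=observe();T=toolR();R=np.array(c["R"]);p=R@(s["tcp_pos"]+T[:,0]*111.5)+c["t"];print(p[:2]/p[2]*c["fx"]+[c["cx"],c["cy"]])
p=R@np.array([614.7,-57.2,90])+c["t"];print("slot proj",p[:2]/p[2]*c["fx"]+[c["cx"],c["cy"]]);print(spot_point("slot","wrist"),spot_point("rod","wrist"))
```

```text
t 7.2 tcp [606.1 -92.  244.3] F [-0.8 -0.  -1.8] w 23.5 q [-0.1  0.2  0.3  1.7 -0.   1.6]
tcp proj tip:[324.6 209.1]
slot proj [326.  159.1]
[{'point': [157.2, 327.6], 'confidence': 0.95}] [{'point': [208.9, 320.8], 'confidence': 0.81}]
```

View pics/w2.png

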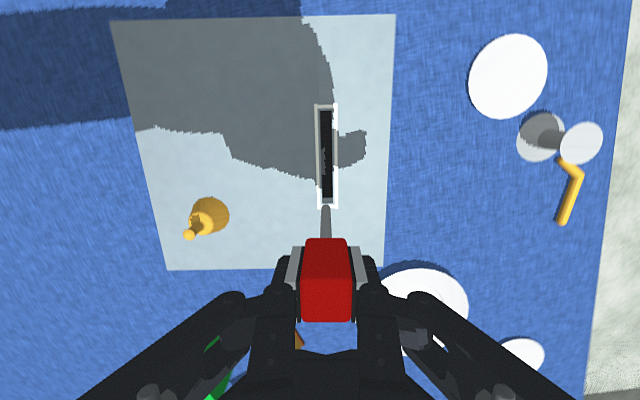

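The rod hangs straight, with its tip at (325,207). The slot's dark gap runs about cols 320-333, rows 108-200, and its rim spans rows 103-208. Next I measure the lateral offset precisely.

Run:
```python
from h import *
import json
np.set_printoptions(precision=1,suppress=True)
im=cv2.cvtColor(cv2.imread("pics/w2.png"),cv2.COLOR_BGR2RGB);c=json.load(open("w2.json"))
g=im.astype(int).sum(2)/3
y=np.radians(-11.6);tx=np.array([np.cos(y),np.sin(y)]);ty=np.array([-np.sin(y),np.cos(y)]);s0=np.array([614.7,-57.2])
for v in (120,135,150,165,180,192):
    row=g[v,305:350]; print(v,row.astype(int)[5:38].tolist())
for v in (210,216,224,232): print("rod",v,g[v,312:340].astype(int).tolist())
print("col",g[95:112,322].astype(int),g[95:112,326].astype(int)); print(g[190:215,330].astype(int))
s=observe();print("tcp off in till frame",(s["tcp_pos"][:2]-s0)@tx,(s["tcp_pos"][:2]-s0)@ty, c["cx"])
```

```text
120 [113, 111, 109, 103, 138, 183, 188, 167, 117, 103, 52, 32, 34, 37, 33, 37, 28, 35, 30, 30, 21, 46, 222, 247, 255, 255, 255, 243, 214, 212, 216, 215, 215]
135 [113, 112, 109, 106, 104, 173, 182, 183, 127, 114, 69, 35, 31, 33, 38, 34, 36, 37, 32, 35, 28, 39, 109, 112, 168, 181, 185, 135, 97, 196, 216, 213, 205]
150 [108, 113, 109, 107, 104, 139, 179, 182, 164, 116, 97, 72, 73, 79, 83, 40, 28, 33, 32, 32, 26, 29, 101, 107, 161, 180, 184, 146, 111, 114, 112, 113, 113]
165 [110, 110, 106, 111, 106, 104, 174, 181, 185, 117, 110, 80, 71, 77, 79, 36, 25, 34, 31, 30, 28, 21, 73, 161, 224, 179, 171, 141, 108, 110, 110, 110, 111]
180 [213, 214, 219, 231, 117, 95, 136, 176, 180, 149, 116, 80, 32, 29, 31, 35, 29, 32, 31, 31, 28, 13, 103, 223, 251, 255, 255, 255, 225, 214, 216, 218, 219]
192 [209, 211, 210, 213, 211, 209, 221, 255, 255, 255, 230, 197, 59, 17, 29, 30, 33, 35, 27, 30, 30, 19, 54, 225, 242, 255, 255, 255, 227, 215, 216, 216, 216]
rod 210 [208, 209, 209, 207, 207, 205, 203, 204, 218, 126, 98, 102, 104, 107, 106, 103, 103, 94, 157, 221, 218, 216, 216, 215, 216, 215, 216, 217]
rod 216 [208, 209, 208, 208, 209, 207, 206, 213, 187, 105, 101, 105, 105, 105, 105, 105, 104, 98, 122, 223, 219, 215, 216, 214, 216, 215, 218, 216]
rod 224 [206, 207, 209, 209, 208, 209, 209, 220, 165, 104, 103, 105, 105, 108, 107, 104, 104, 104, 87, 193, 218, 215, 215, 214, 214, 214, 215, 215]
rod 232 [210, 211, 210, 210, 211, 208, 211, 223, 136, 98, 102, 103, 106, 108, 106, 107, 103, 103, 94, 151, 219, 216, 215, 213, 213, 214, 214, 214]
col [115 119 115 112 115 115 112 112 110 132 175 186 177 149 114 101  21] [116 117 115 117 113 114 113 113 107 139 191 185 176 138 109  87  29]
[ 29  30  30  31  28  28  23  69 114 111 112 103 108 175 244 255 255 255
 177 152 157 155 146 121 119]
tcp off in till frame -1.4559546708185698 -36.29694766978204 325.62761800335903
```

Run:
```python
from h import *
import json
np.set_printoptions(precision=2,suppress=True)
c=json.load(open("w2.json"))
rows=np.array([120,135,150,165,180,192]);k=np.polyfit(rows,[325.9,326,326.3,326.5,326.8,327.0],1)
A,B=[atz("wrist",np.polyval(k,r),r,90,c)[:2] for r in (106.0,205.5)]   # mid-ends
e=A-B;print(A,B,"yaw",np.degrees(np.arctan2(-e[0],e[1])),np.linalg.norm(e))
E1=[atz("wrist",326,r,90,c)[:2] for r in (103.5,208)];print("ends",E1,(E1[0]+E1[1])/2)
s=observe();T=toolR();tip=s["tcp_pos"]+T[:,0]*111.5;print("tcp",s["tcp_pos"],"tip",tip,T)
u=e/np.linalg.norm(e);tx=np.array([u[1],-u[0]]);print("lateral (tip - slot line)",(tip[:2]-B)@tx,"along from centre",(tip[:2]-(A+B)/2)@u)
print("tip row@z", atz("wrist",325.4,209,tip[2],c))
m=(E1[0]+E1[1])/2
goto([*(m-32*u),205],yaw=np.degrees(np.arctan2(-e[0],e[1])))
```

```text
[624.31  -9.51] [ 606.05 -104.1 ] yaw -10.926719555259002 96.34323212180553
ends [array([625.1 ,  -7.47]), array([ 604.3 , -106.51])] [614.7  -56.99]
tcp [605.98 -92.46 244.34] tip [605.97 -92.46 132.84] [[-0.    0.2   0.98]
 [ 0.    0.98 -0.2 ]
 [-1.    0.   -0.  ]]
lateral (tip - slot line) -2.2882629576021034 along from centre -36.75511213274869
tip row@z [606.73 -92.27 132.84]
total slide units (tool axes) [0.08 0.01 0.  ]  per row/ 10 [0.01 0.   0.  ]
twist units [-0.01 -0.   -0.  ] deg [-0.5  -0.01 -0.  ]
```

Call:
{"op": "send_rows", "data": {"jaw": [1,1,1,1,1,1,1,1,1,1], "slide": [[0,0.009,0.0038],[0.01,0,0],[0.01,0,0],[0.01,0,0],[0.01,0,0],[0.01,0,0],[0.01,0,0],[0.01,0,0],[0,0,0],[0,0,0]], "twist": [[0,0,0],[0,0,0],[0,0,0],[0,0,0],[0,0,0],[0,0,0],[0,0,0],[0,0,0],[0,0,0],[0,0,0]]}}

```text
t: 8.35
tcp_pos: [608.7, -88.5, 209.3]
eef_rot: [2.861, 1.571, 2.658]
ft_force: [0.3, -0.5, -0.7]
grip_width: 23.7
```

Run:
```python
from h import *
st();im=capture("wrist");save("w3.png",im)
a=im[60:240,265:385];save("z3.png",cv2.resize(a,None,fx=3.3,fy=3.3,interpolation=cv2.INTER_CUBIC))
g=im.astype(int).sum(2)//3
for v in (160,170,176,182,188,194,200,210): print(v,g[v,308:345].tolist())
```

```text
t 8.35 tcp [608.7 -88.5 209.3] F [ 0.3 -0.5 -0.7] w 23.7 q [-0.14  0.23  0.25  1.59  0.    1.63]
160 [109, 111, 107, 119, 181, 180, 182, 140, 111, 112, 38, 30, 29, 34, 35, 29, 32, 30, 35, 32, 33, 27, 39, 116, 102, 178, 181, 179, 169, 114, 110, 113, 112, 113, 112, 113, 112]
170 [110, 109, 110, 101, 156, 179, 182, 167, 110, 114, 50, 24, 63, 80, 56, 34, 32, 37, 31, 33, 29, 29, 34, 113, 108, 159, 179, 179, 169, 114, 109, 113, 111, 111, 109, 111, 112]
176 [109, 110, 108, 102, 136, 176, 179, 184, 113, 111, 90, 73, 76, 77, 78, 83, 40, 34, 32, 30, 32, 33, 17, 118, 106, 160, 177, 179, 167, 113, 108, 113, 112, 112, 113, 112, 110]
182 [109, 112, 108, 106, 133, 178, 179, 183, 114, 109, 96, 73, 67, 74, 79, 33, 29, 32, 33, 33, 30, 31, 21, 116, 109, 141, 177, 179, 171, 116, 104, 96, 233, 243, 123, 106, 112]
188 [112, 110, 109, 106, 113, 176, 178, 182, 131, 112, 89, 35, 27, 30, 31, 34, 29, 34, 34, 32, 30, 29, 19, 89, 107, 134, 255, 253, 254, 164, 225, 231, 226, 222, 219, 220, 220]
194 [105, 102, 99, 97, 95, 175, 176, 179, 150, 113, 114, 40, 23, 31, 32, 30, 29, 34, 32, 32, 30, 29, 7, 180, 228, 255, 255, 255, 255, 232, 214, 217, 219, 217, 218, 219, 218]
200 [210, 212, 211, 210, 204, 255, 255, 255, 250, 111, 163, 60, 17, 35, 30, 27, 26, 29, 35, 32, 33, 25, 12, 129, 220, 239, 255, 255, 255, 231, 212, 216, 216, 216, 215, 216, 216]
210 [209, 211, 210, 208, 204, 232, 255, 255, 255, 231, 222, 117, 68, 105, 108, 104, 107, 105, 109, 103, 106, 104, 85, 142, 215, 239, 255, 255, 255, 247, 215, 214, 215, 215, 216, 213, 213]
```

View pics/z3.png

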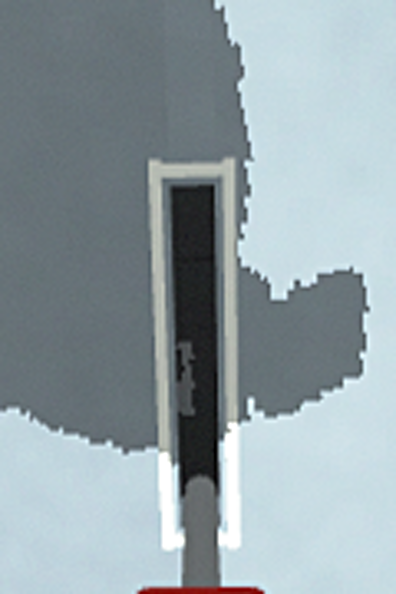

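The rod tip stands at the near end of the slot, laterally centred (rod cols 319.7-330.7, rim centre 325.2). A faint edge crosses the dark gap at about crop row 260, so I will check its brightness for the catch head.

Run:
```python
from h import *
im=cv2.imread("pics/w3.png").astype(float)
for v in range(112,206): 
    print(v,im[v,321:330].mean(0).round(1), end="; " if v%3 else "\n")
```

```text
112 [175.7 184.  177.7]; 113 [152.1 155.4 146.8]; 114 [118.7 110.9  99.6]
115 [112.4 106.9  96.4]; 116 [52.9 50.7 46.7]; 117 [29.8 28.3 26.9]
118 [34.  32.2 29.9]; 119 [34.4 33.3 30.6]; 120 [33.  33.3 31.3]
121 [33.1 33.3 30.4]; 122 [34.1 34.1 31.8]; 123 [35.  34.2 32.1]
124 [34.6 32.6 32.7]; 125 [33.3 30.9 30.7]; 126 [32.7 32.3 30.9]
127 [34.2 32.9 32.1]; 128 [33.6 31.4 30.8]; 129 [34.7 32.7 31.7]
130 [33.3 32.1 29.8]; 131 [34.6 31.4 31.6]; 132 [34.2 32.4 31.7]
133 [35.  32.9 31.6]; 134 [33.1 32.1 31.3]; 135 [35.2 33.6 32.6]
136 [34.8 33.  31.9]; 137 [32.3 30.4 29.7]; 138 [27.1 25.4 25.2]
139 [31.8 31.  30. ]; 140 [35.9 33.9 32.1]; 141 [34.7 33.1 29.8]
142 [34.9 33.  31.6]; 143 [34.6 32.4 29.6]; 144 [35.8 34.1 31.4]
145 [34.2 33.4 30.2]; 146 [33.1 33.1 29.9]; 147 [33.2 33.4 31.3]
148 [32.8 33.8 30.9]; 149 [33.3 33.  30. ]; 150 [32.3 32.6 29.6]
151 [32.3 31.9 29.9]; 152 [32.2 29.3 29.9]; 153 [33.8 31.  30.8]
154 [32.2 30.8 29. ]; 155 [34.1 32.  31.7]; 156 [33.6 32.2 31.1]
157 [34.2 32.1 31. ]; 158 [32.2 30.4 29.7]; 159 [31.9 30.1 29.1]
160 [33.7 32.4 30.7]; 161 [33.3 31.  31.1]; 162 
[... 248 characters left out ...]
 41.1]; 174 [45.1 42.6 41.4]
175 [47.  46.1 43.2]; 176 [50.8 48.4 47.6]; 177 [48.8 46.7 45.1]
178 [43.3 42.3 40.2]; 179 [44.3 42.4 38.9]; 180 [45.6 43.1 40.4]
181 [43.  42.  38.6]; 182 [44.8 42.3 38.8]; 183 [45.7 45.  41. ]
184 [50.2 48.4 44.7]; 185 [46.4 45.  40.9]; 186 [29.9 28.9 27.9]
187 [32.1 32.  28.9]; 188 [32.6 32.9 29.4]; 189 [31.8 32.7 30.3]
190 [31.  31.6 29. ]; 191 [32.7 32.6 29.7]; 192 [31.3 30.3 28.9]
193 [32.  31.2 28.1]; 194 [32.  32.2 29.8]; 195 [30.9 31.3 29.2]
196 [31.3 30.8 28.6]; 197 [31.9 32.3 29.2]; 198 [30.3 31.  29. ]
199 [32.2 31.9 29.4]; 200 [31.3 29.7 30. ]; 201 [31.6 30.  28.3]
202 [29.  27.8 26.4]; 203 [32.8 31.4 29.7]; 204 [57.7 56.  54.7]
205 [88.7 87.8 83.6];
```

Call:
{"op": "send_rows", "data": {"jaw": [1,1,1,1,1,1,1,1,1,1], "slide": [[0.005,0,0],[0.005,0,0],[0.005,0,0],[0.005,0,0],[0.005,0,0],[0.005,0,0],[0.005,0,0],[0,0,0],[0,0,0],[0,0,0]], "twist": [[0,0,0],[0,0,0],[0,0,0],[0,0,0],[0,0,0],[0,0,0],[0,0,0],[0,0,0],[0,0,0],[0,0,0]]}}

```text
t: 9.4
tcp_pos: [608.8, -88.5, 191.9]
eef_rot: [0.104, 1.571, -0.098]
ft_force: [-0.1, -0.2, -1.8]
grip_width: 23.4
```

Run:
```python
from h import *
st()
c=calibration("wrist");R=np.array(c["R"]);o=-R.T@c["t"]+[0,0,17.5] # camera pose at w3 (same xy, ~17.5 higher)
c["t"]=(-R@o)
y=np.radians(-11.2);u=np.array([-np.sin(y),np.cos(y)])
for r in (116,138,163,186,202):
    print(r,[(z,round(float((atz("wrist",325,r,90-z,c)[:2]-[614.7,-57])@u),1)) for z in (4,24,34,44,66)])
```

```text
t 9.4 tcp [608.8 -88.5 191.9] F [-0.1 -0.2 -1.8] w 23.4 q [-0.14  0.23  0.21  1.55  0.    1.63]
116 [(4, 44.5), (24, 44.0), (34, 43.7), (44, 43.5), (66, 42.9)]
138 [(4, 26.9), (24, 24.9), (34, 23.9), (44, 22.9), (66, 20.7)]
163 [(4, 5.7), (24, 2.0), (34, 0.1), (44, -1.7), (66, -5.9)]
186 [(4, -14.8), (24, -20.2), (34, -23.0), (44, -25.7), (66, -31.7)]
202 [(4, -29.8), (24, -36.5), (34, -39.8), (44, -43.1), (66, -50.5)]
```

Call:
{"op": "send_rows", "data": {"jaw": [1,1,1,1,1,1,1,1,1,1], "slide": [[-0.02,0,0],[-0.02,0,0],[0,0.01,0],[0,0.02,0],[0,0.02,0],[0,0.02,0],[0,0.02,0],[0,0.012,0],[0,0,0],[0,0,0]], "twist": [[0,0,0],[0,0,0],[0,0,0],[0,0,0],[0,0,0],[0,0,0],[0,0,0],[0,0,0],[0,0,0],[0,0,0]]}}

```text
t: 10.4
tcp_pos: [619.0, -38.4, 211.7]
eef_rot: [-2.042, 1.571, -2.244]
ft_force: [0.2, -0.7, -1.1]
grip_width: 23.3
```

Run:
```python
from h import *
st();im=capture("wrist");save("w4.png",im);g=im.astype(int).sum(2)//3
y=np.radians(-11.2);u=np.array([-np.sin(y),np.cos(y)]);s=observe();d=s["tcp_pos"][:2]-[614.7,-57]
print("along",d@u,"lat",d@[u[1],-u[0]],toolR()[:,1])
for v in (100,110,120,130,140,180,190,197,210,218): print(v,g[v,308:345].tolist())
a=im[40:260,265:385];save("z4.png",cv2.resize(a,None,fx=2.7,fy=2.7,interpolation=cv2.INTER_CUBIC))
```

```text
t 10.4 tcp [619.  -38.4 211.7] F [ 0.2 -0.7 -1.1] w 23.3 q [-0.06  0.25  0.27  1.6  -0.    1.71]
along 18.824402483121535 lat 0.6333544920463043 [ 2.01224176e-01  9.79545203e-01 -1.63886327e-04]
100 [115, 116, 115, 115, 115, 116, 116, 116, 116, 114, 116, 115, 114, 116, 120, 117, 117, 114, 114, 116, 117, 116, 114, 113, 115, 115, 112, 115, 113, 100, 226, 223, 217, 215, 216, 217, 215]
110 [114, 116, 114, 115, 113, 111, 115, 117, 119, 116, 116, 117, 117, 117, 118, 115, 116, 118, 117, 116, 116, 114, 113, 115, 113, 112, 112, 115, 115, 114, 111, 100, 224, 222, 217, 216, 216]
120 [112, 111, 113, 113, 112, 113, 110, 114, 113, 115, 114, 117, 117, 116, 115, 116, 119, 116, 117, 115, 117, 114, 114, 116, 113, 114, 113, 115, 114, 112, 108, 93, 220, 222, 215, 215, 216]
130 [110, 113, 112, 110, 112, 111, 111, 114, 115, 114, 115, 115, 116, 117, 117, 115, 118, 113, 117, 116, 114, 113, 115, 114, 113, 114, 115, 113, 101, 234, 230, 223, 222, 220, 220, 218, 221]
140 [109, 109, 109, 111, 114, 113, 113, 114, 115, 113, 112, 115, 114, 114, 115, 113, 113, 113, 114, 113, 118, 115, 113, 115, 115, 112, 114, 105, 2
[... 244 characters left out ...]
8, 179, 184, 130, 110, 94, 55, 66, 36, 31, 30, 34, 27, 28, 29, 25, 27, 12, 118, 105, 145, 255, 255, 255, 221, 216, 218, 217, 218, 220, 220, 219, 219]
197 [212, 211, 209, 201, 255, 255, 255, 255, 237, 118, 65, 71, 72, 77, 64, 68, 31, 26, 29, 29, 26, 0, 235, 218, 255, 255, 255, 255, 227, 216, 217, 217, 218, 217, 218, 218, 219]
210 [212, 211, 209, 205, 247, 255, 255, 255, 232, 227, 122, 62, 63, 108, 108, 106, 106, 108, 108, 104, 105, 93, 154, 218, 254, 255, 255, 255, 225, 213, 216, 214, 216, 215, 216, 215, 218]
218 [207, 208, 209, 207, 200, 255, 255, 255, 246, 223, 153, 69, 69, 105, 107, 105, 108, 107, 109, 103, 105, 100, 84, 220, 255, 255, 255, 255, 231, 214, 217, 216, 216, 217, 216, 216, 213]
```

View pics/z4.png

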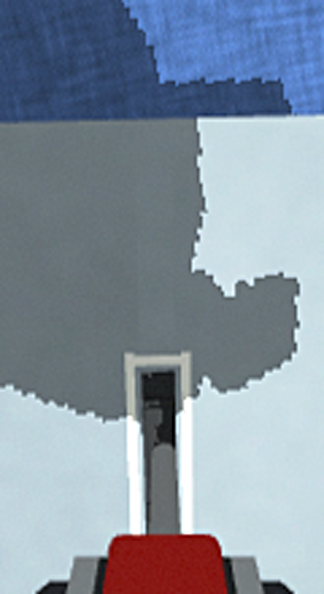

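Rod centre is at col 325.1 and rim centre at 324.2, so the rod is about 0.8 mm too far in +x. I will shift it back and enter the slot.

Call:
{"op": "send_rows", "data": {"jaw": [1,1,1,1,1,1,1,1,1,1], "slide": [[0,0,-0.0016],[0,0,0],[0.004,0,0],[0.006,0,0],[0.006,0,0],[0.006,0,0],[0.008,0,0],[0.012,0,0],[0.01,0,0],[0,0,0]], "twist": [[0,0,0],[0,0,0],[0,0,0],[0,0,0],[0,0,0],[0,0,0],[0,0,0],[0,0,0],[0,0,0],[0,0,0]]}}

```text
t: 11.45
tcp_pos: [617.9, -38.3, 184.6]
eef_rot: [-2.99, 1.569, 3.09]
ft_force: [0.5, 0.1, -1.0]
grip_width: 23.8
```

Call:
{"op": "send_rows", "data": {"jaw": [1,1,1,1,1,1,1,1,1,1], "slide": [[0.002,0,0],[0.002,0,0],[0.002,0,0],[0.002,0,0],[0.002,0,0],[0.002,0,0],[0.002,0,0],[0,0,0],[0,0,0],[0,0,0]], "twist": [[0,0,0],[0,0,0],[0,0,0],[0,0,0],[0,0,0],[0,0,0],[0,0,0],[0,0,0],[0,0,0],[0,0,0]]}}

```text
t: 12.45
tcp_pos: [618.2, -38.3, 178.8]
eef_rot: [0.423, 1.571, 0.221]
ft_force: [-1.2, -0.3, -1.6]
grip_width: 23.8
```

Call:
{"op": "send_rows", "data": {"jaw": [1,1,1,1,1,1,1,1,1,1], "slide": [[0.002,0,0],[0.002,0,0],[0.002,0,0],[0.002,0,0],[0.002,0,0],[0.002,0,0],[0,0,0],[0,0,0],[0,0,0],[0,0,0]], "twist": [[0,0,0],[0,0,0],[0,0,0],[0,0,0],[0,0,0],[0,0,0],[0,0,0],[0,0,0],[0,0,0],[0,0,0]]}}

```text
t: 13.45
tcp_pos: [618.3, -38.4, 172.9]
eef_rot: [0.114, 1.571, -0.088]
ft_force: [-0.1, 0.2, -0.9]
grip_width: 23.4
```

Free at depth about 28.5 mm. Going on.

Call:
{"op": "send_rows", "data": {"jaw": [1,1,1,1,1,1,1,1,1,1], "slide": [[0.002,0,0],[0.002,0,0],[0.002,0,0],[0.002,0,0],[0.002,0,0],[0.002,0,0],[0,0,0],[0,0,0],[0,0,0],[0,0,0]], "twist": [[0,0,0],[0,0,0],[0,0,0],[0,0,0],[0,0,0],[0,0,0],[0,0,0],[0,0,0],[0,0,0],[0,0,0]]}}

```text
t: 14.45
tcp_pos: [618.3, -38.4, 166.9]
eef_rot: [0.253, 1.571, 0.05]
ft_force: [-1.1, -0.5, -1.8]
grip_width: 23.4
```

Call:
{"op": "send_rows", "data": {"jaw": [1,1,1,1,1,1,1,1,1,1], "slide": [[0.002,0,0],[0.002,0,0],[0.002,0,0],[0.002,0,0],[0.002,0,0],[0.002,0,0],[0,0,0],[0,0,0],[0,0,0],[0,0,0]], "twist": [[0,0,0],[0,0,0],[0,0,0],[0,0,0],[0,0,0],[0,0,0],[0,0,0],[0,0,0],[0,0,0],[0,0,0]]}}

```text
t: 15.45
tcp_pos: [618.2, -38.4, 160.8]
eef_rot: [0.155, 1.571, -0.048]
ft_force: [-0.3, 0.1, -2.3]
grip_width: 23.2
```

Call:
{"op": "send_rows", "data": {"jaw": [1,1,1,1,1,1,1,1,1,1], "slide": [[0.002,0,0],[0.002,0,0],[0.002,0,0],[0.002,0,0],[0.002,0,0],[0.002,0,0],[0,0,0],[0,0,0],[0,0,0],[0,0,0]], "twist": [[0,0,0],[0,0,0],[0,0,0],[0,0,0],[0,0,0],[0,0,0],[0,0,0],[0,0,0],[0,0,0],[0,0,0]]}}

```text
t: 16.45
tcp_pos: [618.4, -38.4, 155.0]
eef_rot: [0.182, 1.57, -0.021]
ft_force: [0.4, 0.1, 5.7]
grip_width: 23.5
```

Contact: about 7 N at 46.5 mm depth, so the head's top lies between about 40.7 and 44 mm. Pressing a little further.

Call:
{"op": "send_rows", "data": {"jaw": [1,1,1,1,1,1,1,1,1,1], "slide": [[0.001,0,0],[0.001,0,0],[0.001,0,0],[0.001,0,0],[0,0,0],[0,0,0],[0,0,0],[0,0,0],[0,0,0],[0,0,0]], "twist": [[0,0,0],[0,0,0],[0,0,0],[0,0,0],[0,0,0],[0,0,0],[0,0,0],[0,0,0],[0,0,0],[0,0,0]]}}

```text
t: 17.45
tcp_pos: [618.3, -38.3, 152.8]
eef_rot: [0.17, 1.571, -0.033]
ft_force: [1.2, -0.6, 4.4]
grip_width: 23.3
```

Run:
```python
from h import *
st();ims=[capture(c) for c in ("scene","side")];st();save("s5a.png",ims[0]);save("s5b.png",ims[1])
a=cv2.resize(ims[0][130:290,240:400],None,fx=2.4,fy=2.4);b=cv2.resize(ims[1][130:290,230:390],None,fx=2.4,fy=2.4);save("s5.png",np.hstack([a,b]))
```

```text
t 17.45 tcp [618.3 -38.3 152.8] F [ 1.2 -0.6  4.4] w 23.3 q [-0.06  0.24  0.15  1.48  0.    1.71]
t 17.55 tcp [618.3 -38.4 152.8] F [ 1.3 -0.4  3.9] w 23.8 q [-0.06  0.24  0.15  1.48 -0.    1.71]
```

View pics/s5.png

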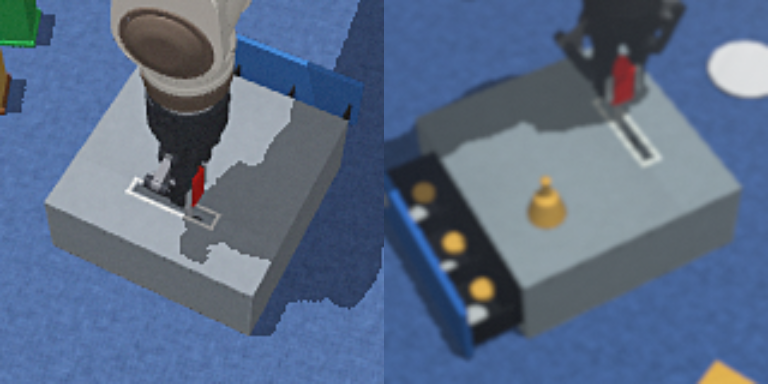

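The drawer is out, with the coin tray visible in the side view, and the bell still stands. Withdrawing the rod straight up.

Call:
{"op": "send_rows", "data": {"jaw": [1,1,1,1,1,1,1,1,1,1], "slide": [[-0.004,0,0],[-0.012,0,0],[-0.02,0,0],[-0.025,0,0],[-0.025,0,0],[-0.025,0,0],[-0.03,0,0],[-0.03,0,0],[-0.02,0,0],[0,0,0]], "twist": [[0,0,0],[0,0,0],[0,0,0],[0,0,0],[0,0,0],[0,0,0],[0,0,0],[0,0,0],[0,0,0],[0,0,0]]}}

```text
t: 18.55
tcp_pos: [618.7, -38.4, 250.3]
eef_rot: [0.13, 1.568, -0.073]
ft_force: [0.4, 0.2, -1.0]
grip_width: 23.3
```

Run:
```python
from h import *
np.set_printoptions(precision=4,suppress=True)
st();goto([481.3,-338.9,245],yaw=13.1)
```

```text
t 18.55 tcp [618.7 -38.4 250.3] F [ 0.4  0.2 -1. ] w 23.3 q [-0.06  0.26  0.36  1.67 -0.    1.71]
total slide units (tool axes) [ 0.01   -0.644  -0.1483]  per row/ 10 [ 0.001  -0.0644 -0.0148]
twist units [-0.2745  0.0017  0.0001] deg [-24.71   0.15   0.01]
```

Call:
{"op": "send_rows", "data": {"jaw": [1,1,1,1,1,1,1,1,1,1], "slide": [[0,-0.03,-0.007],[0,-0.06,-0.014],[0,-0.08,-0.018],[0,-0.08,-0.018],[0,-0.08,-0.019],[0,-0.08,-0.018],[0,-0.08,-0.018],[0,-0.074,-0.017],[0,-0.06,-0.014],[0,-0.02,-0.005]], "twist": [[0,0,0],[0,0,0],[0,0,0],[0,0,0],[0,0,0],[0,0,0],[0,0,0],[0,0,0],[0,0,0],[0,0,0]]}}

```text
t: 19.55
tcp_pos: [478.7, -341.5, 247.3]
eef_rot: [-3.129, 1.569, 2.948]
ft_force: [0.3, -0.6, -2.0]
grip_width: 23.8
```

Call:
{"op": "send_rows", "data": {"jaw": [1,1,1,1,1,1,1,1,1,1], "slide": [[0,0,0],[0,0,0],[0,0,0],[0,0,0],[0,0,0],[0,0,0],[0,0,0],[0,0,0],[0,0,0],[0,0,0]], "twist": [[-0.05,0,0],[-0.06,0,0],[-0.06,0,0],[-0.06,0,0],[-0.044,0,0],[0,0,0],[0,0,0],[0,0,0],[0,0,0],[0,0,0]]}}

```text
t: 20.55
tcp_pos: [480.9, -338.9, 248.3]
eef_rot: [1.61, 1.571, 1.837]
ft_force: [-0.3, -0.1, -2.5]
grip_width: 23.5
```

Run:
```python
from h import *
np.set_printoptions(precision=4,suppress=True)
st();goto([481.3,-338.9,210],yaw=13.1)
im=capture("wrist");save("w6.png",im);c=calibration("wrist")
g=im.astype(int).sum(2)//3
for v in (198,204,210,216,230): print(v,g[v,312:340].tolist())
a=im[120:280,240:400];save("z6.png",cv2.resize(a,None,fx=3.6,fy=3.6,interpolation=cv2.INTER_CUBIC))
R=np.array(c["R"]);s=observe();T=toolR()
for n,P in (("bore",[481.4,-339.1,88]),("tip",s["tcp_pos"]+T[:,0]*111.5)):
    p=R@np.array(P)+c["t"];q=p[:2]/p[2]*c["fx"]+[c["cx"],c["cy"]];print(n,q,"crop",(q-[240,120])*3.6)
```

```text
t 20.55 tcp [ 480.9 -338.9  248.3] F [-0.3 -0.1 -2.5] w 23.5 q [-0.61  0.18  0.26  1.65  0.    0.73]
total slide units (tool axes) [ 0.0765 -0.0003  0.0008]  per row/ 10 [ 0.0077 -0.      0.0001]
twist units [-0.0009 -0.     -0.    ] deg [-0.08 -0.   -0.  ]
198 [189, 188, 189, 190, 192, 191, 192, 196, 181, 127, 141, 147, 133, 136, 115, 124, 137, 139, 120, 182, 197, 194, 191, 190, 187, 189, 190, 190]
204 [188, 189, 186, 188, 188, 191, 188, 190, 190, 193, 193, 190, 167, 134, 159, 159, 190, 195, 194, 192, 192, 193, 191, 189, 187, 186, 189, 192]
210 [187, 187, 187, 187, 188, 189, 191, 194, 199, 126, 86, 91, 91, 94, 93, 92, 93, 80, 139, 195, 193, 190, 190, 190, 190, 190, 190, 191]
216 [125, 116, 107, 102, 106, 107, 107, 98, 95, 89, 90, 92, 94, 92, 92, 95, 90, 89, 94, 126, 118, 118, 113, 118, 117, 119, 124, 122]
230 [120, 117, 116, 126, 116, 118, 121, 127, 99, 89, 89, 93, 94, 93, 94, 90, 95, 91, 88, 104, 123, 115, 120, 126, 121, 122, 122, 113]
bore [325.15   192.7032] crop [306.54   261.7317]
tip [324.6013 208.4191] crop [304.5645 318.3088]
```

View pics/z6.png

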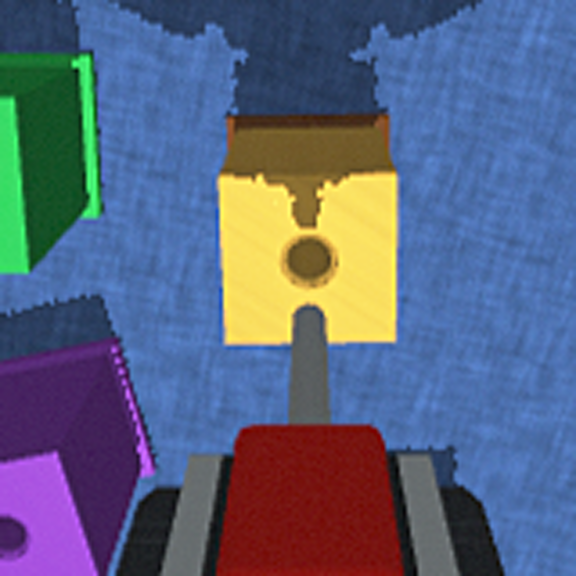

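The bore is at crop (309,261) and the rod column is also about 309, so they are laterally aligned. The along-direction matches the prediction too. Lowering.

Call:
{"op": "send_rows", "data": {"jaw": [1,1,1,1,1,1,1,1,1,1], "slide": [[0.02,0,0],[0.02,0,0],[0.02,0,0],[0.01,0,0],[0.01,0,0],[0.01,0,0],[0.01,0,0],[0.01,0,0],[0.01,0,0],[0,0,0]], "twist": [[0,0,0],[0,0,0],[0,0,0],[0,0,0],[0,0,0],[0,0,0],[0,0,0],[0,0,0],[0,0,0],[0,0,0]]}}

```text
t: 21.6
tcp_pos: [480.7, -338.7, 187.4]
eef_rot: [2.296, 1.57, 2.524]
ft_force: [0.6, -0.8, -1.4]
grip_width: 23.4
```

Call:
{"op": "send_rows", "data": {"jaw": [1,1,1,1,1,1,1,1,1,1], "slide": [[0.014,0,0],[0.014,0,0],[0.014,0,0],[0.014,0,0],[0.014,0,0],[0.014,0,0],[0.014,0,0],[0.014,0,0],[0.014,0,0],[0,0,0]], "twist": [[0,0,0],[0,0,0],[0,0,0],[0,0,0],[0,0,0],[0,0,0],[0,0,0],[0,0,0],[0,0,0],[0,0,0]]}}

```text
t: 22.6
tcp_pos: [480.5, -338.6, 124.0]
eef_rot: [2.302, 1.569, 2.53]
ft_force: [-0.3, -0.1, -1.4]
grip_width: 23.4
```

Call:
{"op": "send_rows", "data": {"jaw": [1,1,1,1,1,1,1,1,1,1], "slide": [[0.001,0,0],[0.001,0,0],[0.001,0,0],[0.001,0,0],[0.001,0,0],[0.001,0,0],[0,0,0],[0,0,0],[0,0,0],[0,0,0]], "twist": [[0,0,0],[0,0,0],[0,0,0],[0,0,0],[0,0,0],[0,0,0],[0,0,0],[0,0,0],[0,0,0],[0,0,0]]}}

```text
t: 23.6
tcp_pos: [480.9, -338.9, 122.3]
eef_rot: [-1.024, 1.571, -0.796]
ft_force: [0.8, -0.5, -1.9]
grip_width: 23.6
```

Call:
{"op": "send_rows", "data": {"jaw": [1,1,1,1,1,1,1,1,1,1], "slide": [[0.001,0,0],[0.001,0,0],[0.001,0,0],[0.001,0,0],[0.001,0,0],[0,0,0],[0,0,0],[0,0,0],[0,0,0],[0,0,0]], "twist": [[0,0,0],[0,0,0],[0,0,0],[0,0,0],[0,0,0],[0,0,0],[0,0,0],[0,0,0],[0,0,0],[0,0,0]]}}

```text
t: 24.6
tcp_pos: [480.9, -338.9, 119.8]
eef_rot: [-1.125, 1.571, -0.898]
ft_force: [0.0, 0.1, -0.6]
grip_width: 23.7
```

Call:
{"op": "send_rows", "data": {"jaw": [1,1,1,1,0.6,0.3,0,-0.4,-0.8,-1], "slide": [[0.001,0,0],[0,0,0],[0,0,0],[0,0,0],[0,0,0],[0,0,0],[0,0,0],[0,0,0],[0,0,0],[0,0,0]], "twist": [[0,0,0],[0,0,0],[0,0,0],[0,0,0],[0,0,0],[0,0,0],[0,0,0],[0,0,0],[0,0,0],[0,0,0]]}}

```text
t: 25.6
tcp_pos: [480.9, -338.9, 119.2]
eef_rot: [2.284, 1.571, 2.512]
ft_force: [-0.5, 0.9, -0.4]
grip_width: 83.3
```

Call:
{"op": "send_rows", "data": {"jaw": [-1,-1,-1,-1,-1,-1,-1,-1,-1,-1], "slide": [[0,0,0],[0,0,0],[0,0,0],[-0.01,0,0],[-0.03,0,0],[-0.05,0,0],[-0.05,0,0],[-0.05,0,0],[-0.05,0,0],[-0.03,0,0]], "twist": [[0,0,0],[0,0,0],[0,0,0],[0,0,0],[0,0,0],[0,0,0],[0,0,0],[0,0,0],[0,0,0],[0,0,0]]}}

```text
t: 26.6
tcp_pos: [481.2, -339.0, 258.0]
eef_rot: [-0.846, 1.567, -0.618]
ft_force: [-0.3, 0.8, -0.2]
grip_width: 85.8
```

Run:
```python
from h import *
st();c=calibration("wrist");w=capture("wrist");a=capture("scene");b=capture("side")
save("f.png",np.hstack([cv2.resize(w[120:260,250:390],(390,390)),cv2.resize(a[120:270,180:330],(390,390))]));save("fb.png",b)
m,cw,_=redmask(w);rs=[ray("wrist",*cw,c)]
for n,i in (("scene",a),("side",b)):
    m,q,s_=redmask(i);print(n,q,s_);rs.append(ray(n,*q))
print(tri(rs).round(1))
R=np.array(c["R"]);print("wrist red rect",redmask(w)[2])
for l in ("bell","goblet","bowl","plate"): print(l,[(np.round(p["point"]),round(p["confidence"],2)) for p in spot_point(l,"side")[:1]])
```

```text
t 26.6 tcp [ 481.2 -339.   258. ] F [-0.3  0.8 -0.2] w 85.8 q [-0.61  0.18  0.28  1.67 -0.    0.73]
scene [226.58064516 144.30322581] [221 136  12  17 155]
side [373.11386139 288.71287129] [366 279  15  21 202]
[ 481.2 -338.5  111. ]
wrist red rect [313 180  25  34 803]
bell [(array([218., 296.]), 0.76)]
goblet [(array([148., 219.]), 0.92)]
bowl [(array([215., 310.]), 0.43)]
plate [(array([256., 428.]), 0.87)]
```

View pics/f.png

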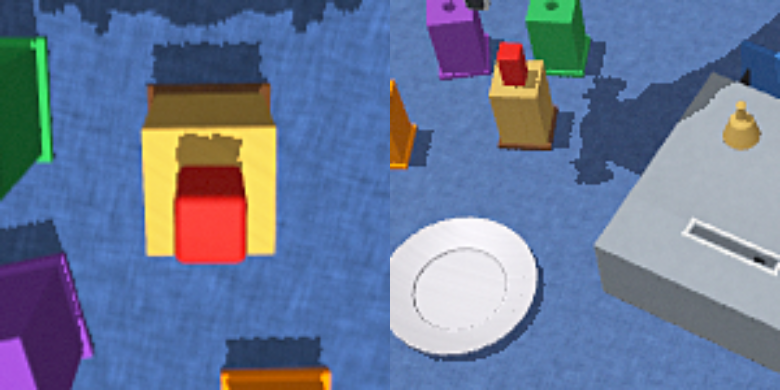

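The rod stands in the brass stand. The red blob's pixels in the scene and side views match the start, and the handle centre is at z = 111 as before, so it is fully down. Nothing else has moved.

```bash
python3 -c "
from cell import *
print(finish_job())"
```

```text
the job is handed in; nothing more can be done
None
```

The till drawer is open, the rod is back in its brass stand and fully down, and the gripper is clear above it. I handed the job in at about 27 s of the 72 s allowed.

- **Feeling for the catch:** I put the rod through the slot about 19 mm towards +y from its centre, where a faint edge showed in the wrist picture. I then went down in 6 mm steps and met the catch between about 41 and 46 mm deep.
- **Pressing it:** The force readings at the end of each step never passed 6 N (about 7 N with the rod's weight allowed for), against the 20 N limit. Forces between those readings were not seen. The side picture then showed the drawer out with its coin tray.
- **Rod put back:** In the final scene and side pictures the red handle's pixels match the start picture to within 0.2 px. Its centre measures z = 111 mm, the same as before I took it.
- **Wares:** In the side picture the bell, goblet and plate were detected within 1–3 px of where they started, which I put down to detector noise. The final side-view bowl detection was a low-confidence false hit on the till, so the bowl was not checked again; the arm's path never went near it.

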